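# Unlock the rasp rack

### The arm

A 6-joint arm with a two-finger parallel gripper is mounted at the origin on the work surface. World frame = base frame: x ahead of the robot, y to its left, z up, the work surface at z = 0. Lengths are in m, angles in rad, forces in N, time in s.
With the tool pointing down it reaches from about 0.25 to 0.8 m from the base axis. Payload 3.9 kg.
Tool frame: the origin (TCP) lies on the mounting face of the last link; the fingertips stand 173 mm ahead of it and the grasp point (between the pads) lies 155 mm ahead of it; x points along the fingers, y is the direction in which the jaws open and shut, and the axes are right-handed (so a half turn about x gives the same grasp; the last joint's range is limited). The gripper opens to 85 mm and grips with 20 to 120 N. Pads are 22 mm wide; open, the fingers measure 114 mm over their backs; the gripper's body (76 mm by 85 mm) begins 54 mm behind the grasp point. The pads swing forward as they close: fully open they stand 13 mm farther back than shut.
Start: joints at [1.139, 0.26, -0.138, 1.173, 0, 1.571], TCP at [0.22, 0.477, 0.405] pointing down, gripper open.
Joint ranges: [-2.78, 2.78], [-0.83, 1.72], [-1.28, 1.37], [-1.9, 2.12], [-1.57, 1.48], [-3.14, 3.14]. Speed limits (rad/s): [2.57, 2.57, 3.14, 3.14, 3.14, 3.14].

### API

Orientations are given as a rotation vector (axis times angle).
In Python, from rig import goto, line_to, set_joints, set_gripper, pause, ik, observe, capture, camera_params, MotionError, sign_off gives the robot as it stands. Calls block until the motion is done:
- goto(position, orientation): joint-space move of the TCP to a pose.
- line_to(position, attitude=None, feed=0.15, until_force=None): straight line of the TCP; attitude=None keeps the orientation; feed is the mean speed in m/s. With until_force (N) it stops when the force on the tool has changed by that much, and returns True; else False.
- set_joints(angles): joint-space move.
- set_gripper(opening): finger opening in m; the grip force is fixed at half the most; returns when the fingers have stopped.
- pause(seconds).
- ik(position, orientation): joint angles nearest the present ones, or None.
- observe(): the state.
- capture(name): name is "side" or "top"; returns the picture (384x512x3 uint8, red, green, blue); there is no depth.
- camera_params(name): a dict with "mtx" (3x3 intrinsics, pixels), "k1" (the pictures are not rectified: a ray, as slopes to the right and down, at radius r is drawn at 1 + k1 r^2 times it, then the intrinsics apply), "rvec" (rotation vector, rad) and "tvec" (3), from world to camera coordinates, as OpenCV has them. Camera axes: x right, y down, z forward; pixel columns grow to the right and rows downward; lengths in m; the calibration is good to about 2 mm. A picture is of the moment at which its call begins. camera_params takes no time and is no camera call.
A pose or a line that the arm cannot do raises MotionError and nothing moves.
- sign_off(): hands the job in, once; it reports no verdict.
The state is a dict: "t": time; "qpos": joint angles; "joint_velocities": joint speeds; "joint_torque": joint torques, N m; "ee_pos": TCP position; "eef_rot": TCP orientation; "ft_force": force on the tool from outside, world axes, zero at the start; "ft_torque": the same for the moment, N m; "opening": finger opening in m.
Only numpy, scipy, OpenCV 4.12 (cv2) and the standard library are available. Lean on these libraries where they do the work, as an engineer would, in place of code of your own. Each camera call takes 0.05 s, during which the arm holds its last target.

### The job

Get the two rasps out from behind the retaining bar of the bench rack. The bar is keyed under the lips of its two brackets: slide it gently endways, away from the robot, until it comes up against its stop, lift it straight out without forcing it, and lay it on the black rubber pad, wooden grip up, lengthwise along the pad and about the middle. Then gently slide both rasps along their lanes, keeping them down on the rack, until their tips rest against the ledge at the other end; leave the tape, block and drill where they are.

Things in the scene. Friction and masses are not known exactly. Their poses are not given: they have to be found in the camera images.
- rack: Fixed plywood rack, 370 mm long (y), 86 mm wide (x). Origin on the bench, mid width; x roughly away from the robot, y to its left, z up. Floor top at z = 12 mm. Two lanes along y, 34 mm wide, centred at x = -20 and +20 mm, between rails 8 mm high. Open at the +y end (y = 175 mm), closed by a ledge at the -y end. Do not load bar or rasps against it with over 70 N.
- far_bracket (a point): Nominal middle of the far bracket (rack x = 78, y = 35, z = 24 mm, where the bar's underside lies); axes as the rack's. Dark steel open channel, 49 mm long (x), 34 wide (y), 17 high. Over its near (-x) 26 mm two lips leave a 14 mm gap: the plain bar passes up through it, its wide keys do not. The last 12.5 mm before the +x stop are open upward for a key.
- near_bracket (a point): Nominal middle of the near bracket (rack x = -78, y = 35, z = 24 mm), same as the far one. Both sit on one strip, set anywhere within +-5 mm along x; this setting is not given, and holds against 140 N. Keys are clear of the lips only in the last 3.5 mm before the stop: slide the bar in the rack's +x (9 to 25 mm of travel) until it is felt to stop, then lift.
- ledge (a point): Point on the rack's floor at the inner face of the ledge (rack y = -185 mm), mid width; the ledge is 22 mm high above the floor. Axes as the rack's.
- bar: Loose steel retaining bar, 0.3 to 0.55 kg, 10 mm wide (y), 14 high (z), from x = -137 to +87 mm. Origin on its underside midway between its two cross keys (at x = -78 and +78 mm, each 22 wide, 9 long, 10 high). x along the bar, z up; at the start parallel to the rack, underside 24 mm above the bench, over the blades (4 mm clear), blocking the handles from sliding to -y.
- bar_end (a point): Centre of the outer face of the bar's end plate (22 x 22 mm, 8 thick) on the robot's side, outside the near bracket: bar x = -137 mm, 11 mm above the bar's underside. The place to push, in the bar's +x; sliding friction 1.5 to 4 N, with breakaway peaks near 10 N. Axes as the bar's.
- bar_grip (a point): Middle of the bar's upright wooden grip: bar x = -20 mm, 43 mm above the bar's underside. The grip is 56 mm long (x), 16 mm thick (y) and reaches from 14 to 60 mm above the underside; pinch it across its thickness, near the bar's centre of mass. Axes as the bar's.
- rasp_long: Loose rasp, 172 mm long, 0.2 to 0.33 kg, in one of the lanes (which varies). Origin on its underside at the handle's butt (its +y end), 12 mm above the bench; it extends to -y: wooden handle and ferrule 78 mm long, 26 wide, 24 high, then a steel blade 20 wide, 8 thick. z up, parallel to the rack. Push its butt to -y; sliding friction 1 to 4 N.
- rasp_long_tip (a point): Tip of the long rasp's blade (172 mm from the butt), 4 mm above its underside.
- rasp_short: Loose rasp like the long one but 150 mm long (blade 72 mm); origin on its underside at the butt end of the handle, extending to -y; in the other lane.
- rasp_short_tip (a point): Tip of the short rasp's blade (150 mm from the butt), 4 mm above its underside.
- pad: Fixed black rubber pad on the bench, to the left of the rack, 250 mm (x) by 110 mm (y), 4 mm thick; origin under its centre, on the bench; its x is its length.
- tape: Bystander: roll of paper tape lying flat, 100 mm across, 24 mm high; origin under its centre. Leave it alone.
- vblock: Bystander: wooden V-block, 100 x 60 x 65 mm; origin under its centre. Leave it alone.
- drill: Bystander: cordless drill lying on its side, about 220 x 200 x 65 mm; origin under its motor body. Leave it alone.
There are look-alikes about, which are no part of the job. What is shaped like the rasp_long but purple is not meant.

How it is judged:
On the way, in this order (a step that is already met when the one before it is completed fails the run):
1. the bar is lifted clear of both brackets while the rasps are still in their places (z of bar in the frame of rack above 0.048 m and angle between bar's own z axis and vertical below 0.3 rad and distance of each of rasp_long, rasp_short from where it was at the start of the episode below 0.04 m), for 0.1 s.
2. the bar lies on the pad, grip up and lengthwise, let go (x of bar in the frame of pad between -0.045 and 0.045 m and y of bar in the frame of pad between -0.035 and 0.035 m and z of bar in the frame of pad between 0 and 0.009 m and angle between bar's own z axis and vertical below 0.08 rad and angle between the x axis of bar and the x axis of pad, either way round below 0.3 rad and linear speed of bar below 0.02 m/s and contact force between the fingers and bar below 0.1 N), for 0.2 s.
At the end, for the whole second after the job is handed in: The bar lies on the pad, grip up (within 0.08 rad), lengthwise (within 0.3 rad), its origin within 45 mm along and 35 mm across of the pad's centre, let go and at rest; both rasps lie flat in the rack's lanes, their tips within 7 mm of the ledge, at rest (all of step 2 and y of rasp_long_tip in the frame of rack between -0.19 and -0.178 m and angle between the y axis of each of rasp_long, rasp_short and the y axis of rack, either way round below 0.2 rad and angle between each of rasp_long, rasp_short's own z axis and vertical below 0.08 rad and linear speed of each of rasp_long, rasp_short below 0.02 m/s and z of rasp_long in the frame of rack between 0.008 and 0.017 m and x of rasp_long in the frame of rack between -0.038 and 0.038 m and y of rasp_short_tip in the frame of rack between -0.19 and -0.178 m and z of rasp_short in the frame of rack between 0.008 and 0.017 m and x of rasp_short in the frame of rack between -0.038 and 0.038 m); the robot touches nothing.
It fails at once if a rasp is lifted more than 30 mm off the rack's floor instead of being slid (z of any of rasp_long, rasp_short in the frame of rack above 0.042 m).
It fails at once if a rasp is rammed against the rack or the bar (over 70 N) (contact force between any of rasp_long, rasp_short and rack above 70 N or contact force between any of rasp_long, rasp_short and bar above 70 N).
It fails at once if the bar is forced against its brackets (over 70 N) (contact force between bar and rack above 70 N).
It fails at once if the bar is dropped onto the pad (let go more than 20 mm above it) (z of bar in the frame of pad above 0.024 m and horizontal distance between bar and pad below 0.11 m and contact force between the fingers and bar below 0.02 N).
It fails at once if the tape, V-block or drill is disturbed (moved over 25 mm) (distance of any of tape, vblock, drill from where it was at the start of the episode above 0.025 m).
It also fails if it takes over 72 s, if anything falls off the work surface, if the arm or the gripper's body presses on something with over 40 N, if the wrist force passes 120 N, or if a joint passes its speed limit or range.

## Working session

There is one attempt and no reset: what is moved stays moved. The work goes in short steps, each a Python script; the robot and the scene stay as the last script left them, time stands still between calls to the robot, and variables do not carry over. Pictures are saved under pics/ and viewed, and the job is handed in when it is done.

```bash
ls; mkdir -p pics
python3 - <<'E'
from rig import *
import cv2
for n in("side","top"):
    im=capture(n); cv2.imwrite(f"pics/{n}0.png",im[:,:,::-1]); p=camera_params(n); print(n,p)
o=observe(); print(o)
E
```

```text
pics
side {'mtx': array([[388.95450071,   0.        , 254.48536713],
       [  0.        , 388.95450071, 183.39172152],
       [  0.        ,   0.        ,   1.        ]]), 'k1': -0.0132774111558231, 'rvec': array([ 1.98888413, -0.76349042,  0.41860768]), 'tvec': array([-0.48973748,  0.26779332,  0.86098098])}
top {'mtx': array([[358.8092307 ,   0.        , 259.03986516],
       [  0.        , 358.8092307 , 202.8398145 ],
       [  0.        ,   0.        ,   1.        ]]), 'k1': -0.08897158823729655, 'rvec': array([ 2.09648642, -2.13237145,  0.22050432]), 'tvec': array([-0.04975097,  0.61501799,  1.04395413])}
{'t': 0.1, 'qpos': array([ 1.13903965e+00,  2.60604883e-01, -1.39256108e-01,  1.17271366e+00,
        5.78496829e-07,  1.57081960e+00]), 'joint_velocities': array([ 0.00316083, -0.00107263,  0.00433687,  0.00047507,  0.00086591,
        0.00087783]), 'joint_torque': array([-1.28248175e-05, -4.06508446e+01,  2.54527456e+01,  1.01075380e-02,
       -5.72330373e-05,  4.58342868e-06]), 'ee_pos': array([0.21956181, 0.47653267, 0.40394885]), 'eef_rot': array([ 0.33728657,  1.54452171, -0.34003252]), 'ft_force': array([-0.15662644,  0.82518896, -0.06456246]), 'ft_torque': array([ 0.01874425, -0.04288958, -0.00043034]), 'opening': 0.08516258084503106}
```

View pics/side0.png

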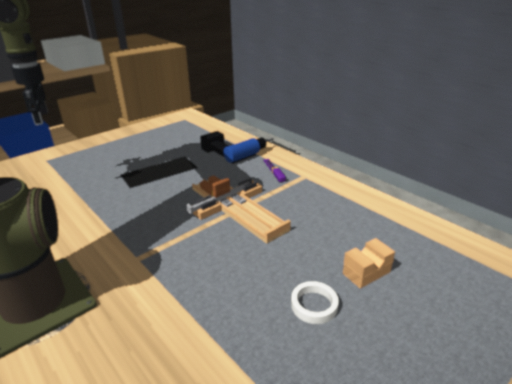

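View pics/top0.png

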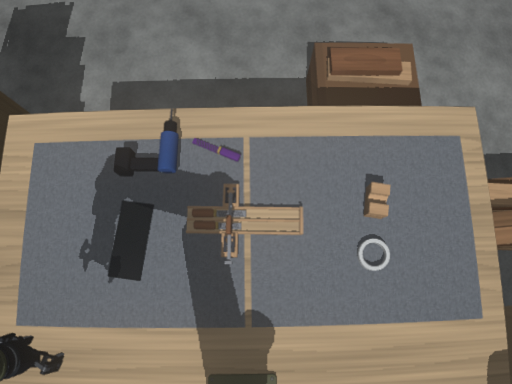

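Run:
```python
import cv2
im=cv2.imread("pics/top0.png"); c=im[170:280,170:315]; cv2.imwrite("pics/topc.png",cv2.resize(c,None,fx=5.5,fy=5.4,interpolation=cv2.INTER_CUBIC))
c=im[185:300,95:170]; cv2.imwrite("pics/topp.png",cv2.resize(c,None,fx=5,fy=5,interpolation=cv2.INTER_CUBIC))
im=cv2.imread("pics/side0.png"); c=im[120:250,110:300]; cv2.imwrite("pics/sidec.png",cv2.resize(c,None,fx=4.2,fy=4.2,interpolation=cv2.INTER_CUBIC))
```

```text
(no output)
```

View pics/topc.png

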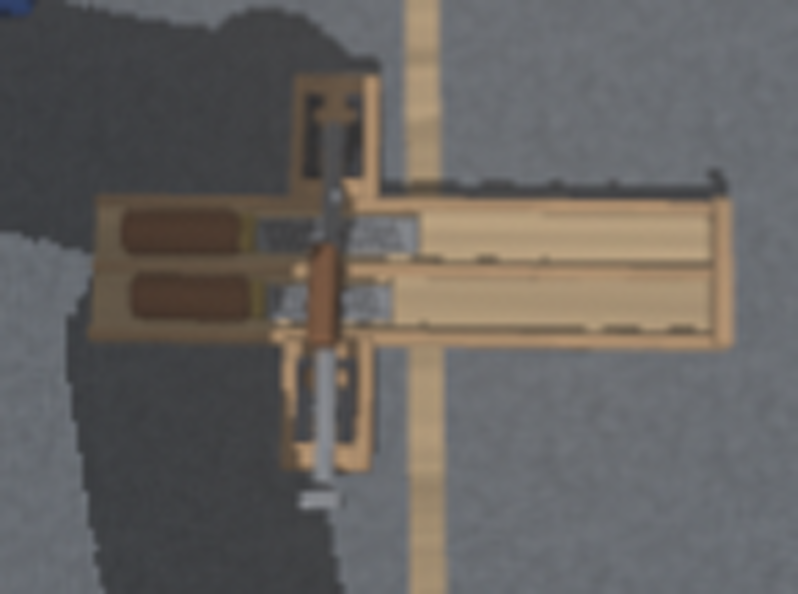

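View pics/sidec.png

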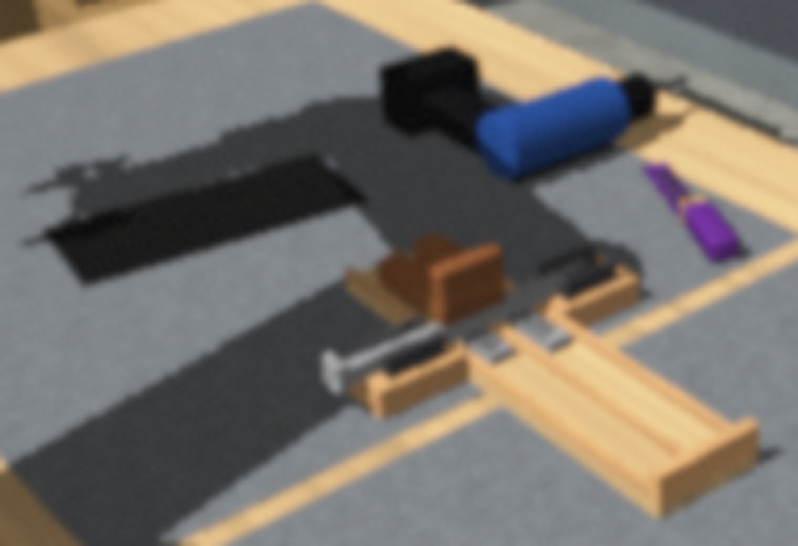

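View pics/topp.png

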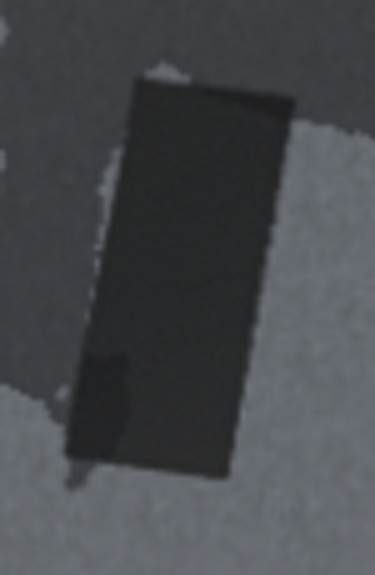

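```bash
cat > h.py <<'E'
import numpy as np, cv2
from scipy.optimize import least_squares
from scipy.spatial.transform import Rotation as Ro
from rig import *
def K(n):
    p=camera_params(n); return p['mtx'],np.array([p['k1'],0,0,0,0.]),p['rvec'],p['tvec']
def proj(n,P):
    m,d,r,t=K(n); return cv2.projectPoints(np.float64(P).reshape(-1,1,3),r,t,m,d)[0].reshape(-1,2)
def world(n,uv,z):
    m,d,r,t=K(n); q=cv2.undistortPoints(np.float64(uv).reshape(-1,1,2),m,d).reshape(-1,2)
    R=cv2.Rodrigues(r)[0]; c=-R.T@t; D=np.c_[q,np.ones(len(q))]@R; s=(z-c[2])/D[:,2]; return c+s[:,None]*D
def uc(u,f,o): u=np.float64(u); return (u+.5)/np.array(f)-.5+np.array(o)
def place(pose,P):
    x,y,a=pose; P=np.float64(P); c,s=np.cos(a),np.sin(a)
    return np.c_[x+c*P[:,0]-s*P[:,1], y+s*P[:,0]+c*P[:,1], P[:,2]]
def att(yaw): return (Ro.from_euler('z',yaw)*Ro.from_matrix(np.array([[0,0,1],[0,1,0],[-1,0,0.]]))).as_rotvec()
E
python3 - <<'E'
from h import *
T=lambda u:uc(u,(5.5,5.4),(170,170)); S=lambda u:uc(u,(4.2,4.2),(110,120)); P=lambda u:uc(u,(5,5),(95,185))
o=observe(); print("rot",Ro.from_rotvec(o['eef_rot']).as_matrix().round(2).tolist())
RT=np.array([[43,175,20],[-43,175,20],[43,-195,34],[-43,-195,34]])*1e-3
ut=T([[98,195],[90,341],[732,198],[733,348]])
RS=np.array([[-43,-195,34],[43,-195,34],[-43,-195,0]])*1e-3
us=S([[660,478],[757,427],[660,517]])
def f(p): return np.r_[(proj('top',place(p,RT))-ut).ravel(),(proj('side',place(p,RS))-us).ravel()]
r=least_squares(f,[.4,-.1,0]); print("rack",r.x,f(r.x).reshape(-1,2).round(1).tolist())
r2=least_squares(lambda p:f(p)[:8],[.4,-.1,0]); print("rack top only",r2.x, np.round(f(r2.x),1)[-6:])
rk=r.x
def inv(p,W):
    d=W[:,:2]-p[:2]; c,s=np.cos(p[2]),np.sin(p[2]); return np.c_[d[:,0]*c+d[:,1]*s,-d[:,0]*s+d[:,1]*c]
print("butt long/short",inv(rk,world('top',T([[122,231],[132,297]]),.028)).round(4).tolist())
print("tips",inv(rk,world('top',T([[420,234],[393,300]]),.02)).round(4).tolist())
print("bar end outer edge",world('top',T([[318,508]]),.046),inv(rk,world('top',T([[318,508]]),.046)))
print("grip ends top",inv(rk,world('top',T([[322,246],[322,345]]),.084)))
pts=np.array([[125,55,4],[125,-55,4],[-125,-55,4],[-125,55,4]])*1e-3
up=P([[138,78],[296,99],[229,478],[66,457]])
g=lambda p:(proj('top',place(p,pts))-up).ravel()
r3=least_squares(g,[.4,.2,-.1]); print("pad",r3.x,g(r3.x).round(1))
E
```

```text
rot [[-0.0, 0.42, 0.91], [-0.0, 0.91, -0.42], [-1.0, -0.0, -0.0]]
rack [ 0.5698209  -0.00260336 -0.02465062] [[-0.4, 0.1], [-0.2, -0.3], [0.1, -0.4], [0.3, -1.1], [-0.5, 0.4], [0.1, -0.3], [-0.5, 1.4]]
rack top only [ 0.56859511 -0.00270165 -0.03084292] [-1.2  0.8 -0.5  0.1 -1.2  1.7]
butt long/short [[0.0204, 0.1571], [-0.0187, 0.1496]]
tips [[0.0215, -0.0149], [-0.018, 0.0001]]
bar end outer edge [[0.4305961  0.03904134 0.046     ]] [[-0.14020897  0.03820042]]
grip ends top [[ 0.0028352   0.03618047]
 [-0.05254782  0.03483761]]
pad [ 0.51260923  0.35481034 -0.1366489 ] [-0.3 -0.3  0.4 -0.6  0.3  0.6 -0.4  0.1]
```

```bash
cat >> h.py <<'E'
RK=np.array([0.5698,-0.0026,-0.0265]); PAD=np.array([0.5126,0.3548,-0.1366])
def rp(x,y,z): return place(RK,[[x,y,z]])[0]
def toR(P):
    d=np.array(P[:2])-RK[:2]; c,s=np.cos(RK[2]),np.sin(RK[2]); return np.array([d[0]*c+d[1]*s,-d[0]*s+d[1]*c,P[2]])
def st(m=""):
    o=observe(); print(m,"t",round(o['t'],2),"R",toR(o['ee_pos']).round(4),"F",o['ft_force'].round(1),"op",round(o['opening'],4),flush=True); return o
def pic(n,name,box,f=4):
    im=capture(n)[:,:,::-1]; x0,y0,x1,y1=box; cv2.imwrite(f"pics/{name}.png",cv2.resize(im[y0:y1,x0:x1],None,fx=f,fy=f,interpolation=cv2.INTER_CUBIC))
E
python3 - <<'E'
from h import *
A=att(RK[2])
goto(rp(-.185,.036,.30),A); st("above")
set_gripper(0.0)
line_to(rp(-.185,.036,.203),feed=.12); st("low")
pic('side','push0',(110,110,300,250)); pic('top','push0t',(170,170,315,280),5)
h=line_to(rp(-.158,.036,.203),feed=.03,until_force=6); st(f"approach {h}")
E
```

```text
above t 1.85 R [-0.1846  0.0364  0.3003] F [-0.3 -0.3  0.6] op 0.0856
low t 3.58 R [-0.1847  0.036   0.2034] F [ 0.1 -0.5 -0.7] op -0.0002
approach False t 4.72 R [-0.1583  0.036   0.2029] F [0.4 0.1 0.5] op -0.0
```

View pics/push0.png

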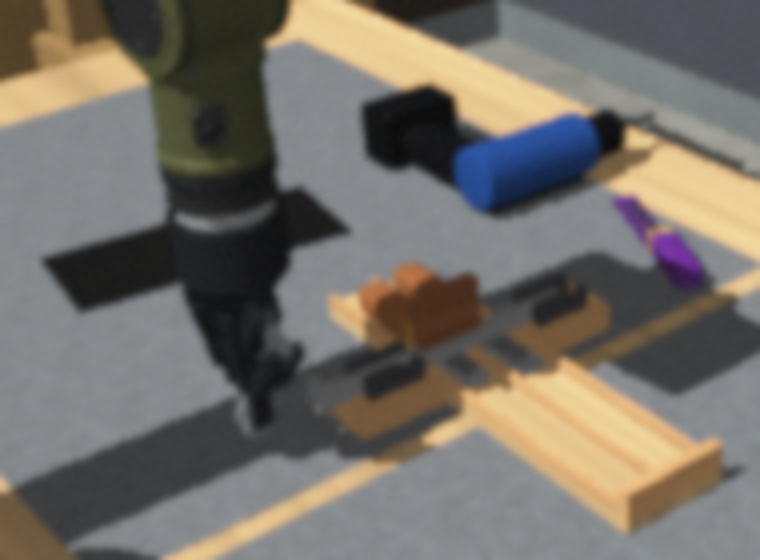

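View pics/push0t.png

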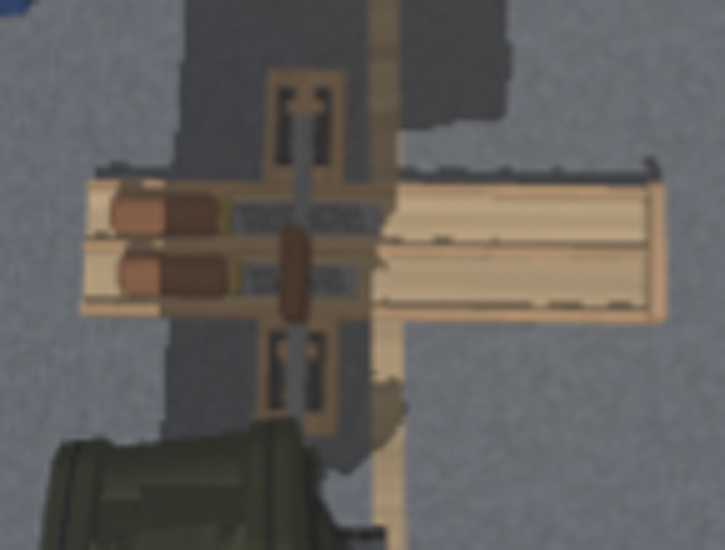

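Side picture: closed fingertips at crop (258,425), just short of the bar's end plate at (320,390). Its height looks right, so I'll push.

Run:
```python
from h import *
h=line_to(rp(-.110,.036,.203),feed=.02,until_force=16); st(f"push {h}")
pic('side','push1',(110,110,300,250));
```

```text
push True t 6.23 R [-0.1304  0.0358  0.2017] F [ 1.1  0.9 -0. ] op 0.0001
```

View pics/push1.png

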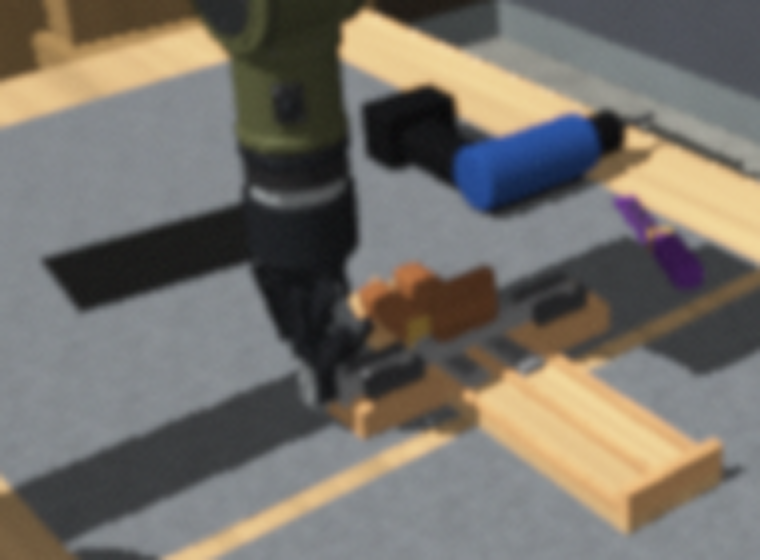

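Run:
```python
from h import *
for i in range(3):
    h=line_to(rp(-.105,.036,.203),feed=.015,until_force=16); st(f"push {h}")
```

```text
push True t 7.12 R [-0.1278  0.0356  0.2004] F [ 0.1 -0.3 -0.8] op 0.0003
push True t 7.87 R [-0.1256  0.0355  0.1998] F [-0.2  0.4 -1. ] op -0.0003
push True t 8.65 R [-0.1228  0.0354  0.1992] F [ 0.  -0.7 -0.4] op -0.0001
```

Run:
```python
from h import *
pic('top','push2t',(170,170,315,280),5)
pic('side','push2',(110,110,300,250))
```

```text
(no output)
```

View pics/push2t.png

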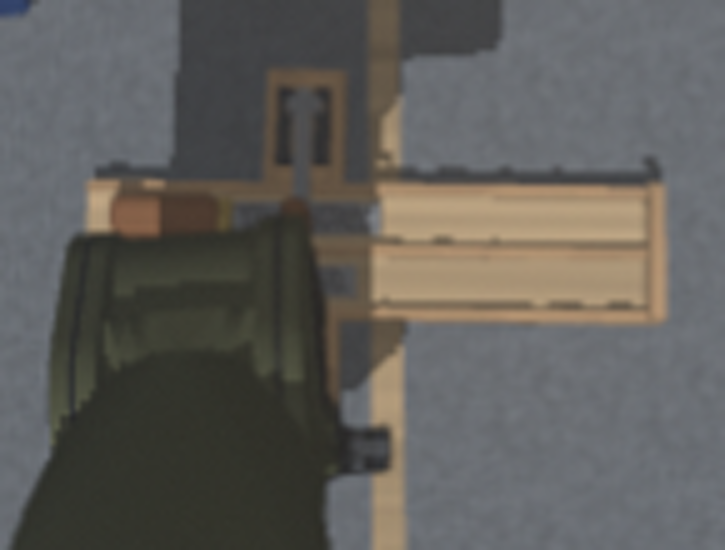

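View pics/push2.png

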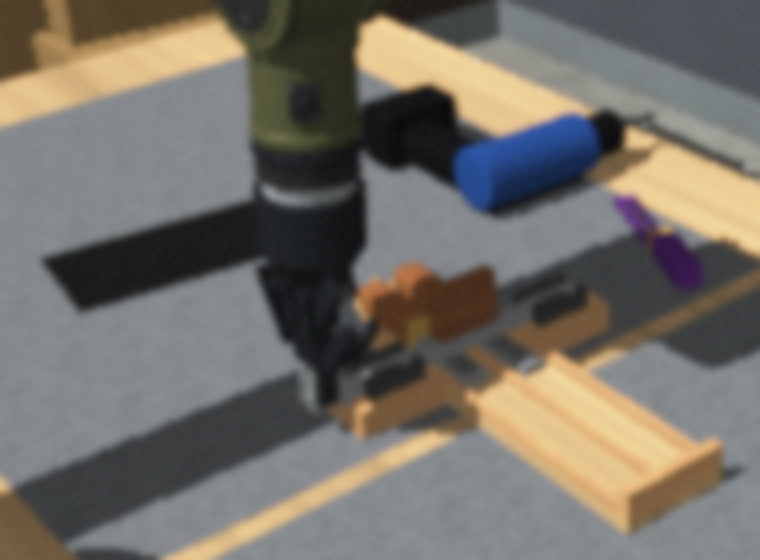

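Tip and bar have not moved between pushes 1 and 2 (tip at crop (315,395) both times); only the wrist yielded, so the bar is at its stop. I'll back off, then measure the grip.

Run:
```python
from h import *
o=observe(); print(Ro.from_rotvec(o['eef_rot']).as_matrix().round(3).tolist())
p=toR(o['ee_pos'])
line_to(rp(p[0]-.025,.036,.205),att(RK[2]),feed=.06); st()
line_to(rp(p[0]-.06,.036,.30),feed=.15)
st()
A=att(RK[2]); goto(rp(-.10,.16,.30),A); set_gripper(.045); st()
pic('top','grip_t',(200,180,270,280),6); pic('side','grip_s',(110,110,300,250))
```

```text
[[-0.061, 0.026, 0.998], [0.001, 1.0, -0.026], [-0.998, -0.001, -0.061]]
 t 9.32 R [-0.1477  0.036   0.2052] F [ 0.3 -1.   0.1] op -0.0001
 t 10.14 R [-0.1828  0.036   0.2996] F [-0.5 -0.9  0.4] op -0.0001
 t 11.29 R [-0.1001  0.1596  0.3002] F [ 0.4 -0.2  0.8] op 0.0452
```

View pics/grip_t.png

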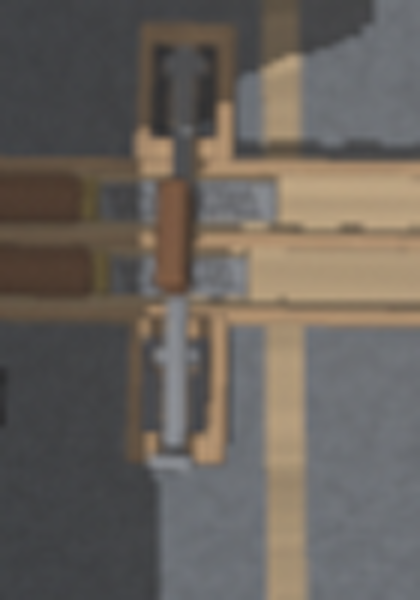

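View pics/grip_s.png

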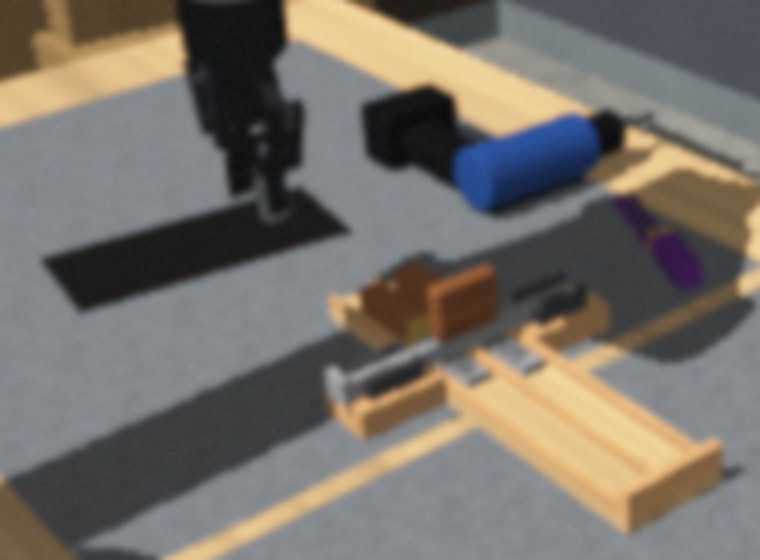

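Run:
```python
from h import *
T=lambda u:uc(u,6,(200,180))
for nm,u,z in [("grip far",[177,178],.084),("grip near",[171,292],.084),("bar near",[175,400],.038),("bar far",[184,150],.038),("end",[169,470],.046),("key near",[176,354],.034),("key far",[186,60],.034)]:
    print(nm,toR(world('top',T([u]),z)[0]).round(4))
from itertools import product
# predicted grip box in side view for candidate origin
im=cv2.imread('pics/grip_s.png')
for ox,oy in [(.010,.035),(.013,.035),(.016,.035),(.013,.038)]:
    P=[rp(ox-.020+dx,oy+dy,z) for dx,dy,z in [(.028,-.008,.084),(-.028,-.008,.084),(-.028,.008,.084),(-.028,-.008,.04)]]
    q=proj('side',P); print(ox,oy,((q-[110,110]+.5)*4-.5).round(0).tolist())
```

```text
grip far [0.0209 0.0338 0.084 ]
grip near [-0.0369  0.0353  0.084 ]
bar near [-0.0867  0.0358  0.038 ]
bar far [0.0446 0.0345 0.038 ]
end [-0.1229  0.0373  0.046 ]
key near [-0.0625  0.0362  0.034 ]
key far [0.0943 0.035  0.034 ]
0.01 0.035 [[491.0, 273.0], [430.0, 298.0], [417.0, 290.0], [434.0, 349.0]]
0.013 0.035 [[494.0, 272.0], [433.0, 297.0], [421.0, 288.0], [437.0, 348.0]]
0.016 0.035 [[497.0, 270.0], [437.0, 295.0], [424.0, 287.0], [440.0, 346.0]]
0.013 0.038 [[492.0, 270.0], [431.0, 295.0], [418.0, 287.0], [435.0, 346.0]]
```

Run:
```python
from h import *
A=att(-.030)
goto(rp(-.006,.035,.32),A)
print(line_to(rp(-.006,.035,.221),feed=.1,until_force=8)); st("down")
y=.035
for op in (.026,.022,.020,.019,.018,.0175,.017):
    o0=observe()['ft_force']; set_gripper(op); o=st(f"cmd {op}")
    if np.linalg.norm((o['ft_force']-o0)[:2])>3: break
```

```text
False
down t 13.21 R [-0.0056  0.0351  0.2217] F [-0.3  0.   0.6] op 0.0451
cmd 0.026 t 13.53 R [-0.0059  0.035   0.2214] F [ 0.   0.3 -0. ] op 0.0259
cmd 0.022 t 13.75 R [-0.006  0.035  0.221] F [ 0.2 -0.5 -0.3] op 0.0219
cmd 0.02 t 13.97 R [-0.006  0.035  0.221] F [-0.5 -1.1  0.8] op 0.0196
cmd 0.019 t 14.18 R [-0.006  0.035  0.221] F [-0.8 -0.   0.5] op 0.019
cmd 0.018 t 14.4 R [-0.006  0.035  0.221] F [ 0.2 -0.3  0.4] op 0.0177
cmd 0.0175 t 14.62 R [-0.006   0.0351  0.221 ] F [0.3 0.9 0.6] op 0.0173
cmd 0.017 t 14.83 R [-0.006   0.0352  0.2211] F [-0.9  3.   0.7] op 0.0168
```

Run:
```python
from h import *
line_to(rp(-.006,.0358,.221),feed=.02); st()
set_gripper(.0163); st("163")
set_gripper(.008); o=st("gripped")
```

```text
t 15.08 R [-0.006   0.0357  0.221 ] F [0.4 0.5 0.5] op 0.0171
163 t 15.3 R [-0.006   0.0358  0.221 ] F [-0.4 -0.1 -0.4] op 0.0165
gripped t 15.52 R [-0.006   0.0358  0.2211] F [-1.   1.5  0.8] op 0.0151
```

Run:
```python
from h import *
h=line_to(rp(-.006,.0358,.241),feed=.02,until_force=14); st(f"lift {h}")
pic('side','lift1',(110,110,300,250))
```

```text
lift False t 16.67 R [-0.0061  0.0358  0.2409] F [-1.3  0.2 -3.6] op 0.0152
```

View pics/lift1.png

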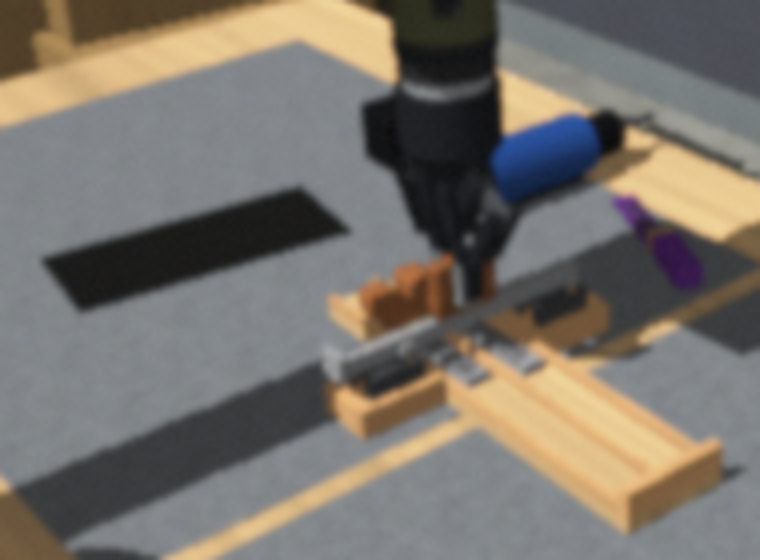

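Run:
```python
from h import *
line_to(rp(-.006,.0358,.32),feed=.12); st("up")
q=place(PAD,[[-.020,0,0]])[0]; A=att(PAD[2])
goto([q[0],q[1],.30],A); o=st("over pad"); print(o['ee_pos'])
line_to([q[0],q[1],.216],feed=.1); st("low")
pic('side','pad1',(110,110,300,250)); pic('top','pad1t',(70,160,230,300),5)
```

```text
up t 17.52 R [-0.0064  0.0358  0.3193] F [-0.5  0.5 -5.1] op 0.0151
over pad t 18.78 R [-0.0861  0.357   0.2998] F [-0.2 -0.4 -3.6] op 0.0154
[0.4931413  0.35660074 0.29976162]
low t 19.77 R [-0.0861  0.3582  0.2167] F [ 0.5 -0.2 -2.5] op 0.0155
```

View pics/pad1.png

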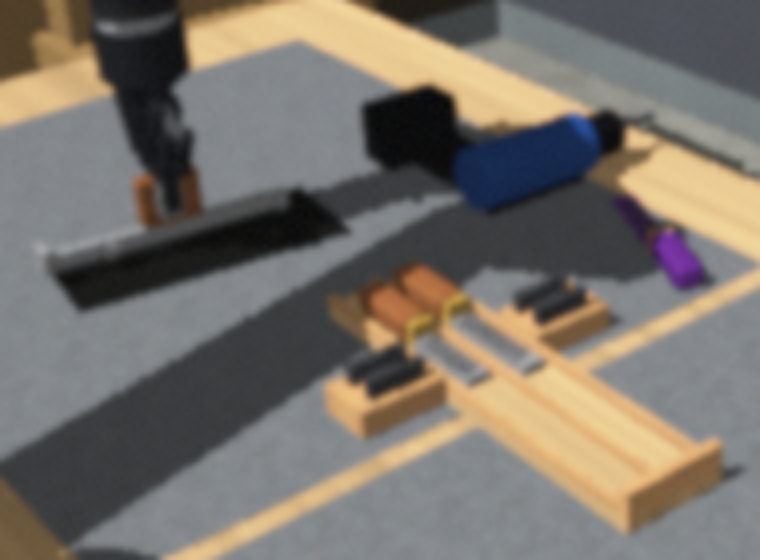

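View pics/pad1t.png

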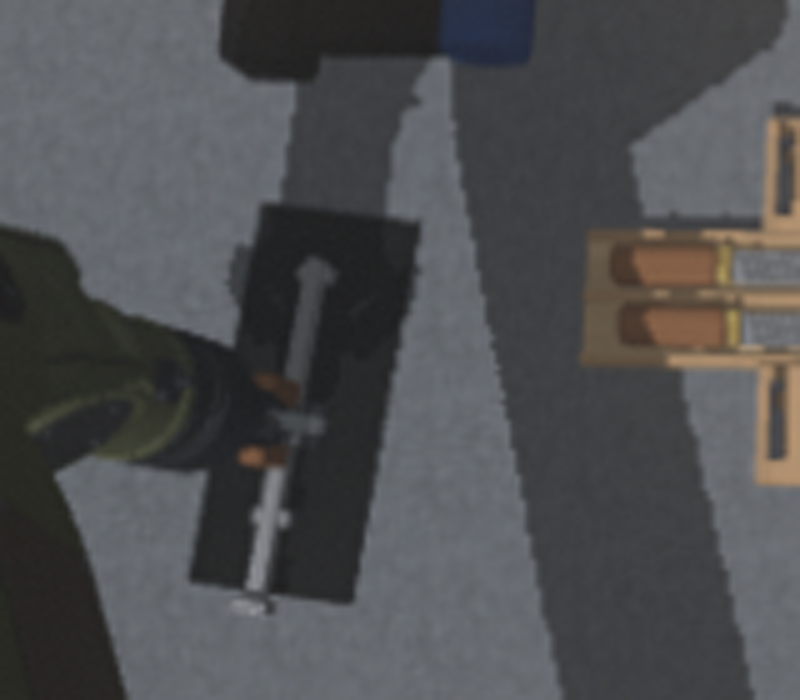

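The bar hangs level over the pad, keys at crop (318,270) and (268,517), so their midpoint is close to the pad's centre at (305,403). I'll lower it.

Run:
```python
from h import *
p=observe()['ee_pos']
h=line_to([p[0],p[1],.1975],feed=.03,until_force=5); st(f"down {h}")
```

```text
down True t 20.38 R [-0.0861  0.3583  0.2011] F [ 0.3 -0.6  4. ] op 0.0155
```

Contact at TCP z 0.201, exactly as predicted. I'll release, retreat and look.

Run:
```python
from h import *
p=observe()['ee_pos']
set_gripper(.045); st("open")
line_to([p[0],p[1],.32],feed=.15); st("up")
# on to pose above rack's open end
set_gripper(0.0)
goto(rp(.02,.215,.30),att(RK[2])); st("rack end")
pic('side','pad2',(110,110,300,250)); pic('top','pad2t',(90,170,250,290),5)
```

```text
open t 20.77 R [-0.0871  0.3575  0.1997] F [-0.3 -0.  -0.7] op 0.0448
up t 21.73 R [-0.0865  0.358   0.319 ] F [ 0.7 -0.8 -0.7] op 0.0449
rack end t 22.98 R [0.0197 0.2154 0.3   ] F [-0.7  0.8 -0.2] op -0.0003
```

View pics/pad2.png

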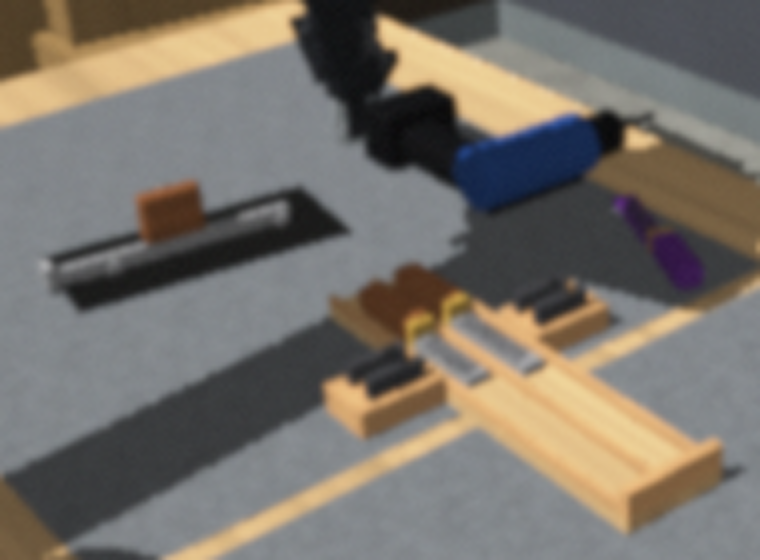

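View pics/pad2t.png

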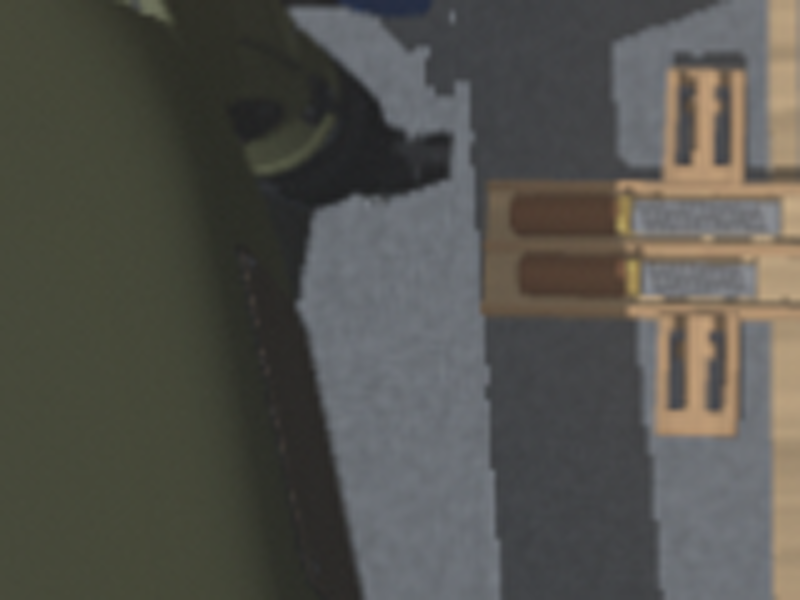

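Run:
```python
from h import *
A=att(RK[2])
line_to(rp(.0205,.205,.195),feed=.12); st("low")
h=line_to(rp(.0205,.02,.195),A,feed=.04,until_force=14); st(f"p1 {h}")
if not h:
    h=line_to(rp(.0205,-.03,.195),A,feed=.02,until_force=12); st(f"p2 {h}")
pic('side','r1',(110,110,300,250)); pic('top','r1t',(160,180,310,270),5)
```

```text
low t 24.1 R [0.0209 0.2054 0.1958] F [ 0.2  0.1 -0. ] op 0.0001
p1 False t 28.88 R [0.0205 0.02   0.195 ] F [-0.5  1.1 -0. ] op -0.0003
p2 True t 30.15 R [ 0.0205 -0.0003  0.1949] F [-0.9  2.2  1.5] op 0.0001
```

View pics/r1.png

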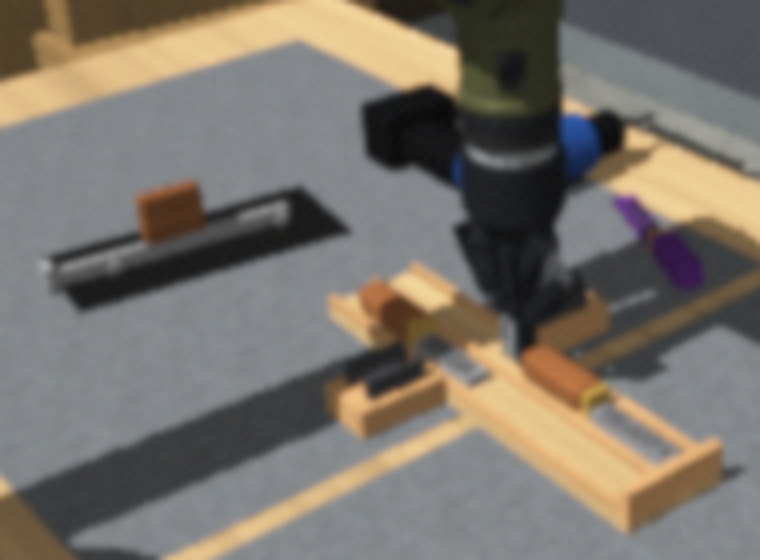

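View pics/r1t.png

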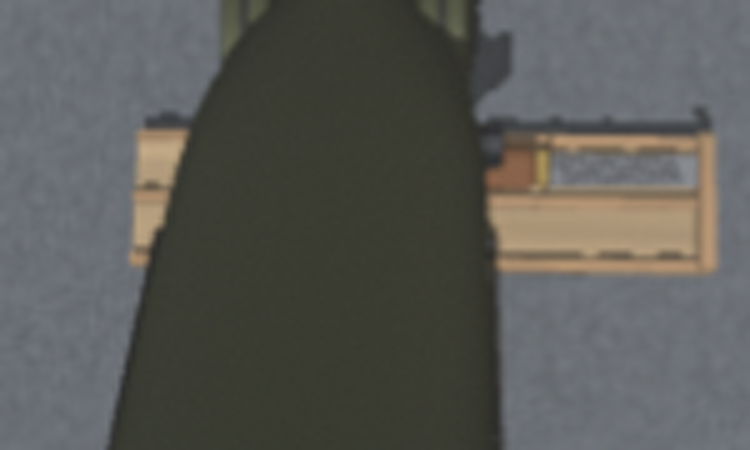

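Run:
```python
from h import *
A=att(RK[2])
h=line_to(rp(.0205,-.02,.195),A,feed=.015,until_force=12); st(f"again {h}")
line_to(rp(.0205,.03,.196),A,feed=.08)
line_to(rp(.0205,.05,.26),A,feed=.15)
goto(rp(-.0195,.205,.25),A)
line_to(rp(-.0195,.205,.195),A,feed=.12); st("low")
pic('top','r2t',(160,180,310,270),5)
for u in ([[ -.0,0,0]],): pass
print((proj('top',[rp(.02,-.185,.02),rp(.02,-.185,.034)])-[160,180]+.5)*5-.5)
```

```text
again True t 30.79 R [ 0.0201 -0.0015  0.1942] F [0.4 1.2 1.1] op -0.0002
low t 33.23 R [-0.0191  0.2043  0.1952] F [ 0.4  0.7 -0.4] op -0.0003
[[698.13783258 171.47105018]
 [700.58996963 167.61885167]]
```

View pics/r2t.png

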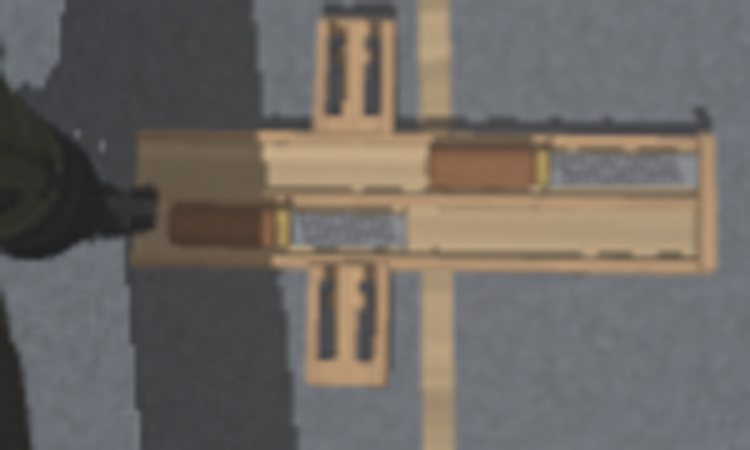

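Run:
```python
from h import *
m,d,r,t=K('top'); print("cam",-cv2.Rodrigues(r)[0].T@t)
print((proj('top',[rp(-.0195,.205,.022),rp(-.0195,.19,.022),rp(-.0195,.19,.06),rp(-.0195,.15,.036)])-[160,180]+.5)*5-.5)
```

```text
cam [ 0.38848774 -0.05537602  1.14742028]
[[ 85.03980882 226.1277232 ]
 [108.42222165 226.40976085]
 [ 95.39432965 217.52122739]
 [166.99849286 223.94619878]]
```

Run:
```python
from h import *
o=st(); print(o['ee_pos'],Ro.from_rotvec(o['eef_rot']).as_matrix().round(2).tolist(), o['qpos'].round(2))
pic('side','r3',(110,60,300,200)); pic('top','r3t',(120,160,280,280),5)
p=o['ee_pos']
P=[p,p-[0,0,.173]]
print((proj('side',P)-[110,60]+.5)*4-.5,(proj('top',P)-[120,160]+.5)*5-.5)
```

```text
t 33.27 R [-0.0188  0.2046  0.1957] F [-0.8 -0.3  0.2] op -0.0002
[0.55640727 0.20240374 0.19569144] [[0.0, 0.03, 1.0], [0.0, 1.0, -0.03], [-1.0, 0.0, 0.0]] [ 0.35  0.53 -0.3   0.74 -0.    0.38]
[[308.88922855 278.89260034]
 [329.96570141 472.37391225]] [[214.29557413 278.68485022]
 [285.51324561 324.9188733 ]]
```

View pics/r3.png

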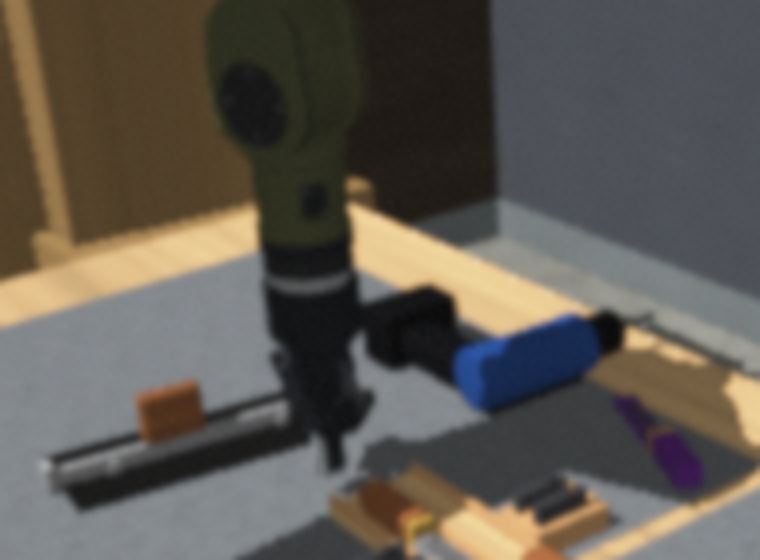

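View pics/r3t.png

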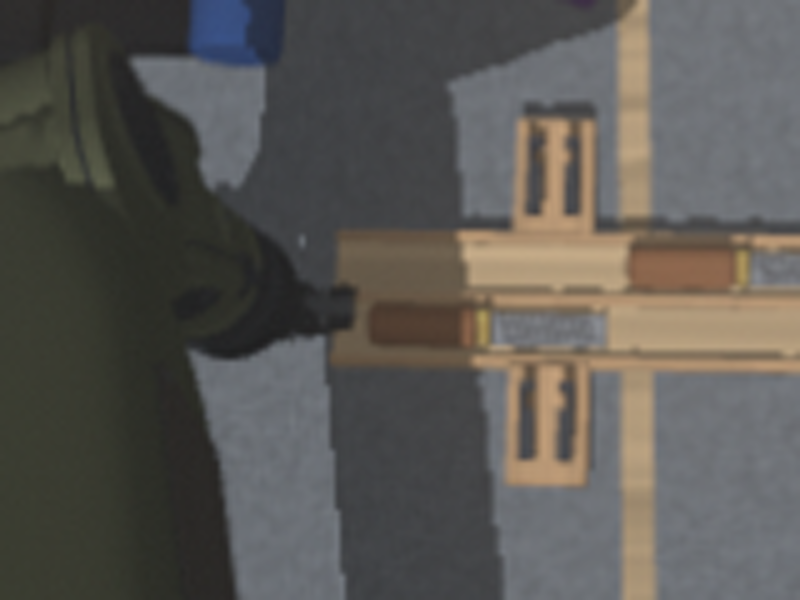

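Run:
```python
from h import *
A=att(RK[2])
h=line_to(rp(-.0195,0,.195),A,feed=.04,until_force=14); st(f"p1 {h}")
if not h:
    h=line_to(rp(-.0195,-.05,.195),A,feed=.02,until_force=12); st(f"p2 {h}")
    h=line_to(rp(-.0195,-.05,.195),A,feed=.015,until_force=12); st(f"again {h}")
pic('side','r4',(110,110,300,250))
```

```text
p1 False t 38.65 R [-0.0195  0.      0.195 ] F [-0.7  1.1 -0.6] op 0.0002
p2 True t 39.98 R [-0.0196 -0.0222  0.1949] F [0.8 1.7 1.6] op 0.0001
again True t 40.62 R [-0.0198 -0.0235  0.1944] F [0.6 2.2 0.4] op -0.0002
```

View pics/r4.png

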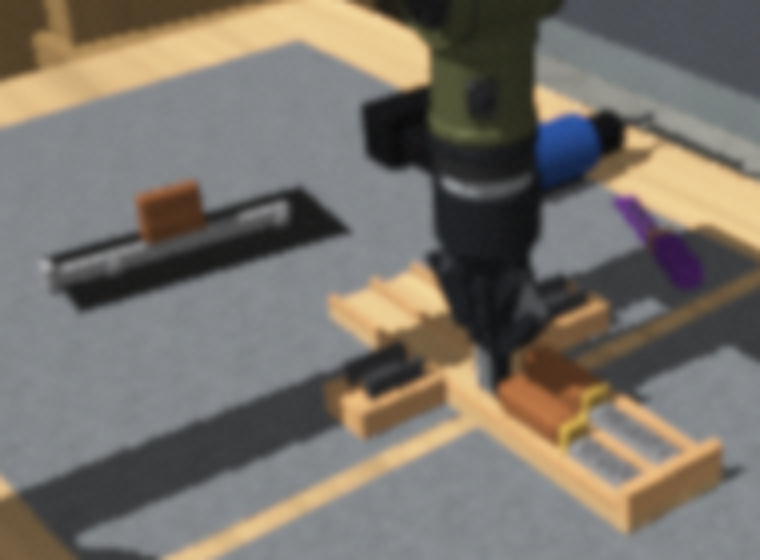

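The stops differ by 22.0 mm, exactly the difference in rasp lengths. I'll retreat and check both views.

Run:
```python
from h import *
A=att(RK[2])
line_to(rp(-.0195,.012,.197),A,feed=.08)
line_to(rp(-.0195,.03,.32),A,feed=.15)
goto([.33,.12,.40],A); st()
pic('side','e_s',(110,110,300,250)); pic('top','e_t',(80,170,310,290),3.4)
```

```text
t 43.23 R [-0.242   0.1163  0.3998] F [ 0.3 -0.4  0.2] op 0.0002
```

View pics/e_s.png

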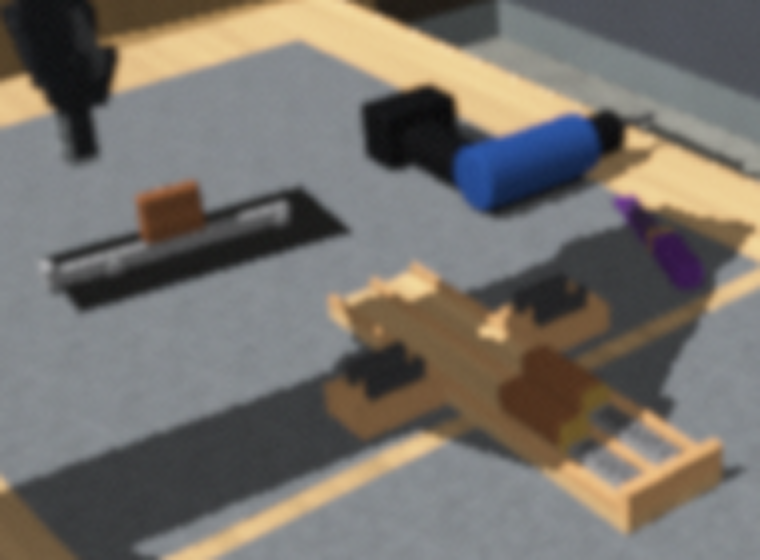

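View pics/e_t.png

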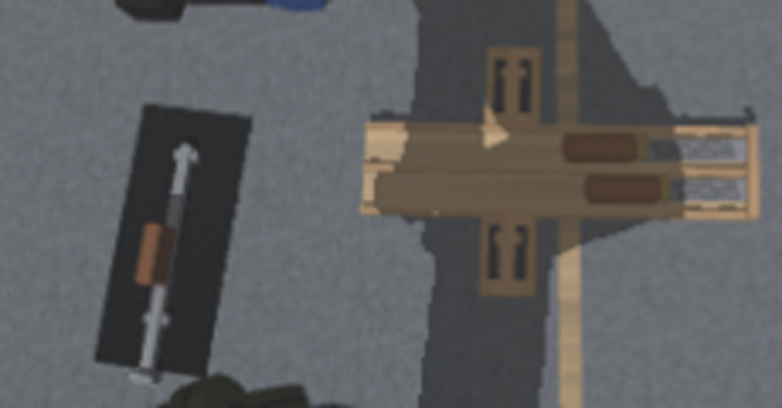

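Run:
```python
from h import *
w=world('top',uc([[185,153],[154,319]],3.4,(80,170)),.014)
m=w.mean(0)[:2]-PAD[:2]; c,s=np.cos(PAD[2]),np.sin(PAD[2])
d=w[0]-w[1]; print("bar in pad",(m[0]*c+m[1]*s,-m[0]*s+m[1]*c),"yaw diff",np.arctan2(d[1],d[0])-PAD[2],"key dist",np.linalg.norm(d))
t=world('top',uc([[747,148],[747,187]],3.4,(80,170)),.02); print([toR(x).round(4).tolist() for x in t])
sign_off()
```

```text
bar in pad (np.float64(0.00110561765830121), np.float64(0.0014242368762508004)) yaw diff -0.0028955227224392865 key dist 0.15800752817172256
[[0.0223, -0.1854, 0.02], [-0.0147, -0.185, 0.02]]
the job is handed in; nothing more can be done
```

I got both rasps out from behind the bar and handed the job in at about 43 s of the 72 s allowed. `sign_off` gave no verdict.

- **Bar:** I pushed its end plate in +x until it stopped, about 18 mm by the pictures, then gripped the wooden grip. It lifted straight out showing only its own weight, about 4–5 N. I set it on the pad and felt contact at the predicted height. The last picture puts its origin within 2 mm of the pad's centre and its yaw within 0.003 rad. The grip is up and the bar is let go.
- **Rasps:** I pushed each by its butt until it met the ledge, the long one in the far lane and the short one in the near lane. I pressed each a second time, and neither moved more than about 1.3 mm. The two stops differed by 22 mm, which is the difference in their lengths. In the last picture both tips measure y ≈ -185 mm, right at the ledge.
- **Bystanders:** The drill and the purple look-alike looked unmoved in the final pictures. The tape and V-block were outside those pictures, but the arm never went near them.

One thing did not go cleanly. While I pushed the bar against its stop, I ran the move four times at 16 N, because it wasn't clear that the first stop was final. The tool tilted about 0.06 rad, which I corrected before gripping. The pictures showed the bar already at its stop after the first push. Every other check agreed.

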